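# Load a new spool on the twine stand

### The arm

A 7-joint arm with a two-finger parallel gripper is mounted at the origin on a cart in front of the work surface, level with it; the furniture and walls round the work are solid. World frame = base frame: x ahead of the robot, y to its left, z up, the work surface at z = 0. Lengths are in m, angles in rad, forces in N, time in s.
With the tool pointing down it reaches from about 0.4 to 0.9 m from the base axis. Payload 5.5 kg.
Tool frame: the origin (TCP) lies on the centre line of the jaws, within the pads' length; the fingertips stand 14 mm ahead of it and the grasp point (between the pads) lies 5 mm behind it (ctrl.nose_length is the distance from the TCP to the fingertips, in m); z points along the fingers, y is the line along which they close (so a half turn about z gives the same grasp; the last joint's range is limited). The gripper opens to 85 mm and grips with 20 to 120 N. Pads are 22 mm wide; open, the fingers measure 114 mm over their backs; the gripper's body (76 mm by 85 mm) begins 54 mm behind the grasp point. The pads swing forward as they close: fully open they stand 13 mm farther back than shut.
Start: joints at [1.601, 0.501, -0.427, 1.55, 0.221, 1.138, -0.21], TCP at [0.15, -0.632, 0.245] pointing down, gripper open.
Joint ranges: [-2.88, 2.88], [-0.31, 2.03], [-1.54, 1.56], [0.2, 2.42], [-1.41, 4.55], [0.19, 2.02], [-2.57, 2.57]. Speed limits (rad/s): [2.57, 2.57, 3.14, 3.14, 3.14, 3.14, 3.14].

### API

Orientations are given as a 3x3 rotation matrix whose columns are the frame's x, y, z axes.
In Python, from rig import ctrl gives the robot as it stands.
- The arm moves only by the shell command python3 nudge.py 'ROWS' [OPENING] [FORCE]. ROWS is a JSON list of rows, 1 to 10 of them, each of 6 numbers: dx, dy, dz in m, then a rotation vector rx, ry, rz in rad; each row is the pose to reach, as a shift and turn from the pose commanded when the command began, along the tool's axes at that moment; what a row does not reach only later rows make up. A row lasts 1/8 s, in which the tool goes at most 0.0625 m and 0.188 rad, less where a joint would pass 70% of its speed; a pose out of reach is approached as far as the arm can. OPENING is the finger opening in m, set as the command begins (- or left out keeps the last). The fingers move at their own pace and stop on an object; FORCE is the grip in N (left out, the last holds). Time passes only in rows, so rows that do not move let the fingers close. It prints the time, the measured TCP pose, the force, the opening and the grip force at its end.
- ctrl.state(): the state, without advancing time (a new reading comes with each control period).
- ctrl.snapshot(name): name is "side" or "top" or "wrist"; returns a dict with "pixels" (420x560x3 uint8, red, green, blue), "mtx" (3x3 intrinsics, pixels), "D" ([k1, k2, p1, p2, k3] as OpenCV has them; the pictures are not rectified), "R" (3x3) and "t" (3): a world point X has camera coordinates R X + t; the wrist camera has in their place "T_tool_cam" (4x4, takes a point from camera to tool coordinates, whose origin is the TCP and whose axes are the flange's). Camera axes: x right, y down, z forward; pixel columns grow to the right and rows downward; lengths in m; the calibration is good to about 2 mm. A picture is of the moment at which its call begins: read the wrist's pose just before it. There is no depth.
- ctrl.sign_off(): hands the job in; it is judged then, once.
The state is a dict: "time": time; "joint_pos": joint angles; "dq": joint speeds; "effort": joint torques, N m; "tcp_pos": TCP position; "orientation": TCP orientation; "force": force on the tool from outside, world axes, zero at the start; "ft_torque": the same for the moment, N m; "grip_width": finger opening in m; "grasp_force": force on a finger pad.
Only numpy, scipy, OpenCV 4.12 (cv2) and the standard library are available. Lean on these libraries where they do the work, as an engineer would, in place of code of your own. Each camera call takes 0.05 s, during which the arm holds its last target. There are 200 camera calls.

### The job

The twine stand has run out and its knob is screwed onto the bare spindle. Unscrew the knob without forcing it, lift it off and stand it upright, the same way up, on the cork coaster; then draw the red-and-white spool off its slanting peg on the rack and slide it onto the spindle until it sits fully down on the stand. Leave the knob on the coaster (I will thread the twine past the cutter and screw it down myself), and leave the other two spools on their pegs and everything else where it stands.

Things in the scene. Friction and masses are not known exactly. Their poses are not given: they have to be found in the camera images.
- stand: Twine stand, fixed on the worktop: marble foot 120 mm across, 16 mm high, upright brass spindle in its middle. Origin: centre of the foot's underside; z up along the spindle. A spool sits on the brass washer round the spindle's foot (40 mm across, its top at z = 19 mm). A steel cutter plate, 18 mm wide, stands on the foot at x = +41 to +52 mm of the stand, its top at z = 44 mm
- spindle_tip (a point): Top of the stand's spindle, on its axis, 110 mm above the worktop. The spindle is a smooth shaft, 16 mm across, up to 90 mm above the worktop; from there to the tip it has a coarse right-hand thread, no wider than the shaft, 8 mm rise per turn, with about 1.5 mm of axial play. Free, the knob may still rub on it by up to 15 N; locked, it resists more
- knob: Coin-edged dark wooden knob with brass collar: cylinder 34 mm across, 40 mm tall, straight-sided to 31 mm, hollow below, 50 g. Origin: centre of its underside, z up. Starts screwed on, underside 86 mm above the worktop. Turned anticlockwise from above it rises 8 mm a turn, releases after just over a turn (7 rad); let go, it stays, then lifts off, clear when its underside is 112 mm up
- coaster: Round cork coaster, 95 mm across, 8 mm thick, fixed on the worktop. Origin: centre of its underside; its top is at z = 8 mm
- rack: Wooden rack, fixed, 300 mm wide (its y), 100 deep. Origin: centre of its underside. Its board slopes 35 degrees, facing the robot (-x); three pegs, 15 mm thick, 48 mm long, stand square to it at y = -100, 0, 100 mm, so lean 35 degrees from vertical towards the rack's -x. A seated spool's lower end is at x = -18, z = 50 mm. Spools come off along the peg; 44 mm are free between neighbours
- spool_red: The spool to load: cylinder 56 mm across and 60 mm tall, wooden ends with a label in its colour, red-and-white twine, a 20 mm hole right through along its z axis; about 0.1 kg (varies). Origin: centre of its lower end; z along its axis to the upper end. Starts on one of the three rack pegs (which one varies), z pointing up the peg
- spool_green: Another spool, to stay on its peg: cylinder 56 mm across and 60 mm tall, wooden ends with a label in its colour, green-and-white twine, a 20 mm hole right through along its z axis; about 0.1 kg (varies). Origin: centre of its lower end; z along its axis to the upper end. Starts on one of the three rack pegs (which one varies), z pointing up the peg
- spool_blue: Another spool, to stay on its peg: cylinder 56 mm across and 60 mm tall, wooden ends with a label in its colour, blue-and-white twine, a 20 mm hole right through along its z axis; about 0.1 kg (varies). Origin: centre of its lower end; z along its axis to the upper end. Starts on one of the three rack pegs (which one varies), z pointing up the peg
- scissors: Bystander: blue-handled kitchen scissors, 199 x 87 x 9 mm, lying near the front edge before the rack. Origin: centre of its underside
- lemon: Bystander: lemon, 78 x 55 x 56 mm, in front of the toaster. Origin: centre of its underside
- pepper_mill: Bystander: wooden pepper mill, 58 mm across, 170 mm tall, at the back. Origin: centre of its underside

How it is judged:
By the outcome, as a careful person would: the job done as asked, in the order asked, and still so for the second after the job is handed in, with the robot touching nothing.
It also fails if it takes over 72 s, if anything falls off the work surface, if the arm or the gripper's body presses on something with over 40 N, if the wrist force passes 120 N, or if a joint passes its speed limit or range.

## Working session

There is one attempt and no reset: what is moved stays moved. The work goes in short steps, Python scripts to look and compute and a shell command to move; the robot and the scene stay as the last step left them, time stands still between calls to the robot, and variables do not carry over. Pictures are saved under pics/ and viewed, at most 10 in all, crops included, and the job is handed in when it is done.

```bash
ls; mkdir -p pics
python3 - <<'E'
from rig import ctrl
import cv2,numpy as np
s=ctrl.state(); print(s['tcp_pos'],s['orientation'],s['time'])
for n in('side','top'):
    d=ctrl.snapshot(n); cv2.imwrite(f'pics/{n}0.png',d['pixels'][:,:,::-1]); np.savez(f'pics/{n}0.npz',**d)
    print(n,d['mtx'],d['D'],d['R'],d['t'])
E
```

```text
nudge.py
pics
rig.py
[ 0.14973385 -0.63182896  0.24422519] [[ 9.73016773e-01  2.30734041e-01 -4.01342787e-04]
 [ 2.30734382e-01 -9.73014814e-01  1.95355285e-03]
 [ 6.02386653e-05 -1.99344327e-03 -9.99998011e-01]] 0.0
side [[387.34631252   0.         278.51211687]
 [  0.         387.34631252 205.92628048]
 [  0.           0.           1.        ]] [-0.04951542  0.          0.          0.          0.        ] [[-0.91330975 -0.40662546 -0.0228263 ]
 [-0.12450519  0.33213344 -0.93497906]
 [ 0.38776766 -0.85108349 -0.35396769]] [0.49975485 0.14768027 0.86227293]
top [[526.18730087   0.         273.54845563]
 [  0.         526.18730087 202.00117907]
 [  0.           0.           1.        ]] [-0.07556282  0.          0.          0.          0.        ] [[-0.02156623 -0.99973442 -0.00812365]
 [-0.99429537  0.02229646 -0.10430527]
 [ 0.1044587   0.00582784 -0.99451215]] [0.02410561 0.53719674 1.32834748]
```
View pics/side0.png

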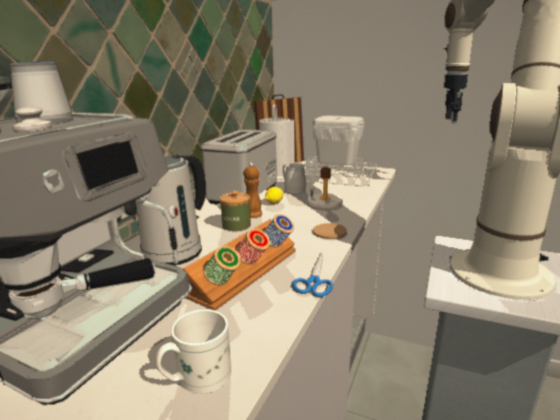

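View pics/top0.png

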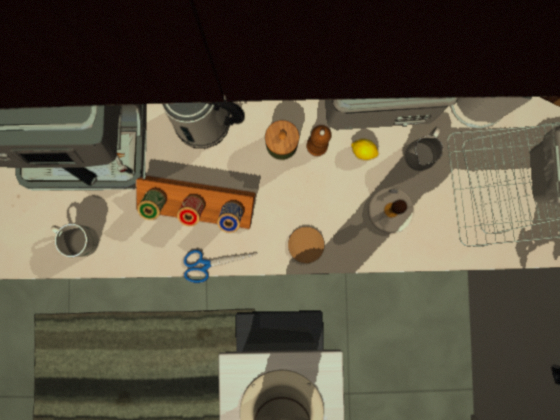

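The side view shows the knob top near (326,172), the coaster at (330,231), and the spool labels: green (229,259), red (258,238), blue (284,224). In the top view the knob is at (398,207), the coaster at (306,245), and the labels are green (150,210), red (188,216), blue (230,222). Red is on the middle peg.

Create h.py:
```python
import numpy as np,cv2
from scipy.optimize import least_squares
from scipy.spatial.transform import Rotation as Ro
def load(n):
    d=dict(np.load(f'pics/{n}.npz'));return d
def save(name,n):
    from rig import ctrl
    s=ctrl.state(); d=ctrl.snapshot(name)
    if name=='wrist':
        T=np.eye(4);T[:3,:3]=s['orientation'];T[:3,3]=s['tcp_pos'];W=np.linalg.inv(T@np.array(d['T_tool_cam']))
        d['R']=W[:3,:3];d['t']=W[:3,3]
    np.savez(f'pics/{n}.npz',**d);cv2.imwrite(f'pics/{n}.png',d['pixels'][:,:,::-1]);return d
def proj(d,X):
    return cv2.projectPoints(np.float64(X).reshape(-1,1,3),cv2.Rodrigues(d['R'])[0],d['t'],d['mtx'],d['D'])[0][:,0]
def tri(obs,x0=(.6,0,.05)):
    f=lambda X:np.concatenate([proj(d,X)[0]-p for d,p in obs])
    r=least_squares(f,x0);return r.x,np.round(r.fun,1)
def onz(d,p,z):
    u=cv2.undistortPoints(np.float64([[p]]),d['mtx'],d['D'])[0,0];r=d['R'].T@[*u,1];c=-d['R'].T@d['t']
    return c+r*(z-c[2])/r[2]
def rel(X,Rt=None):
    "shift (tool axes) from current to world X; rotvec to orientation Rt"
    from rig import ctrl
    s=ctrl.state();R=np.array(s['orientation'])
    print('shift',np.round(R.T@(np.array(X)-s['tcp_pos']),4),'rot',np.round(Ro.from_matrix(R.T@Rt).as_rotvec(),4) if Rt is not None else '')
```

Run:
```python
from h import *
a,b=load('side0'),load('top0')
for n,p,q in [('knob',(326,172),(398,207)),('red',(258,238),(188,216)),('green',(228.5,259),(150,210)),('blue',(284,224),(230,222)),('coast',(330,231),(306,245))]:
    print(n,*tri([(a,p),(b,q)]))
print(onz(b,(306,245),.008))
for n,d,(x,y) in [('side0',a,(260,240)),('top0',b,(190,215))]: pass
c1=a['pixels'][150:270,210:370];c2=b['pixels'][170:270,130:330];c3=b['pixels'][170:250,350:440]
f=lambda c,w,h:cv2.resize(c,(w,h),interpolation=cv2.INTER_CUBIC)
im=np.zeros((600,800,3),np.uint8);im[:300,:400]=f(c1,400,300);im[:300,400:740]=f(c3,340,300);im[300:,:600]=f(c2,600,300)
cv2.imwrite('pics/crop.png',np.clip(im[:,:,::-1]*1.4,0,255))
```

```text
knob [ 0.50818418 -0.29121152  0.10605891] [-1.3 -0.   0.3  0.9]
red [0.49763739 0.22067689 0.09653754] [-1.2 -0.1  0.6  1.2]
green [0.51472909 0.3157565  0.09016095] [-1.2 -0.2  0.7  1.3]
blue [0.4811687  0.11856238 0.09053884] [-1.3 -0.1  0.5  1.2]
coast [ 0.42342778 -0.07041955  0.00138346] [-1.  -0.   0.3  0.9]
[ 0.42565542 -0.06937413  0.008     ][ WARN:0@0.548] global loadsave.cpp:1063 imwrite_ Unsupported depth image for selected encoder is fallbacked to CV_8U.
```

View pics/crop.png

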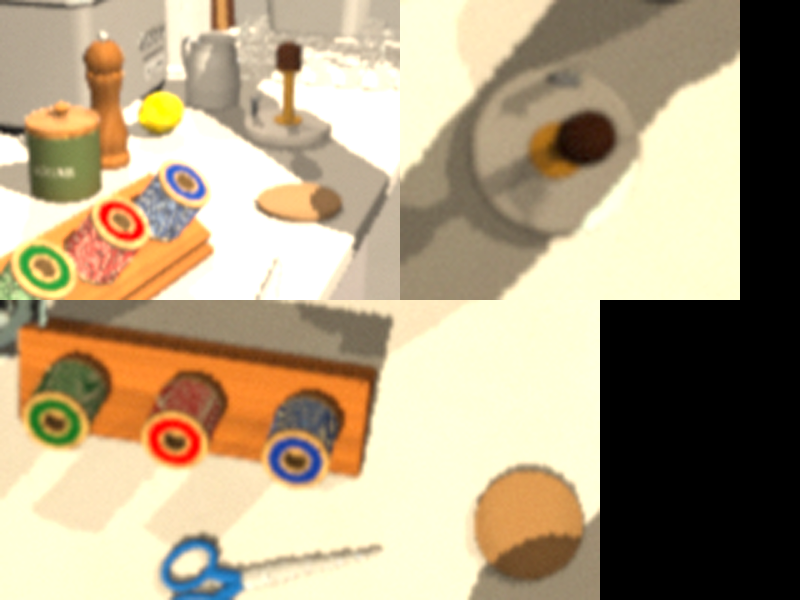

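Run:
```python
from h import *
from rig import ctrl
w=save('wrist','w0');print(w['T_tool_cam'],w['mtx'],w['D'],ctrl.nose_length)
rel((.50,-.29,.33),Ro.from_euler('z',0).as_matrix()@np.diag([1,-1,-1.]))
```

```text
[[ 3.35055278e-04 -9.52743720e-01 -3.03775069e-01  7.79975194e-02]
 [ 9.99999944e-01  3.23072038e-04  8.97058611e-05  2.42137437e-05]
 [ 1.26745349e-05 -3.03775082e-01  9.52743774e-01 -1.27789940e-01]
 [ 0.00000000e+00  0.00000000e+00  0.00000000e+00  1.00000000e+00]] [[335.30317111   0.         285.62665354]
 [  0.         335.30317111 205.5846041 ]
 [  0.           0.           1.        ]] [-0.03949697  0.          0.          0.          0.        ] 0.014
shift [ 0.4197 -0.2521 -0.0851] rot [-1.500e-03  1.000e-04  2.328e-01]
```

The crop shows the cutter on the stand's far side, toward world +x, at about (562,78) against the foot centre (557,150). Red is on the middle peg.

```bash
python3 nudge.py '[[0,0,-0.06,0,0,0],[0.05,-0.03,-0.085,0,0,0.05],[0.1,-0.06,-0.085,0,0,0.1],[0.16,-0.1,-0.085,0,0,0.15],[0.21,-0.13,-0.085,0,0,0.233],[0.26,-0.16,-0.085,0,0,0.233],[0.31,-0.19,-0.085,0,0,0.233],[0.36,-0.22,-0.085,0,0,0.233],[0.4,-0.24,-0.085,0,0,0.233],[0.42,-0.252,-0.085,0,0,0.233]]' 0.085; python3 nudge.py '[[0,0,0,0,0,0],[0,0,0,0,0,0]]'
python3 - <<'E'
from h import *
from rig import ctrl
s=ctrl.state();print(s['tcp_pos'],s['joint_pos'],s['time'])
save('wrist','w1')
E
```

```text
time: 1.4
tcp_pos: [0.5025, -0.2873, 0.3302]
orientation: [[1.0, 0.004, 0.001], [0.004, -1.0, 0.001], [0.001, -0.001, -1.0]]
force: [0.1, -0.3, 0.8]
grip_width: 0.085
grasp_force: 0.0
time: 1.65
tcp_pos: [0.4995, -0.2915, 0.33]
orientation: [[1.0, -0.001, -0.001], [-0.001, -1.0, -0.0], [-0.001, 0.0, -1.0]]
force: [-0.8, -0.1, 0.8]
grip_width: 0.085
grasp_force: 0.0
[ 0.49948923 -0.29150436  0.32996397] [ 0.97575258  0.32766921 -0.62565411  1.627761    0.20065344  1.25198823
 -1.26028181] 1.65
```

View pics/w1.png

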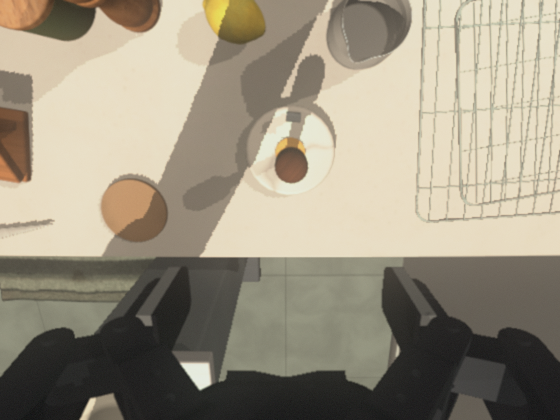

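The wrist view shows the knob at about (291,165), the foot centre at (291,151), the cutter directly above it at (293,117), so at +x, and the coaster at (134,211). Next I rotate and descend above the knob, looking from several yaws.

```bash
python3 nudge.py '[[0.008,0,0.03,0,0,0.18],[0.008,0,0.06,0,0,0.36],[0.008,0,0.09,0,0,0.54],[0.008,0,0.11,0,0,0.72],[0.008,0,0.11,0,0,0.9],[0.008,0,0.11,0,0,1.08],[0.008,0,0.11,0,0,1.26],[0.008,0,0.11,0,0,1.44],[0.008,0,0.11,0,0,1.62],[0.008,0,0.11,0,0,1.8]]'
python3 nudge.py '[[0,0,0,0,0,0]]' >/dev/null; python3 -c "
from h import *;save('wrist','w2')"
python3 nudge.py '[[0,0,0,0,0,0.18],[0,0,0,0,0,0.36],[0,0,0,0,0,0.54],[0,0,0,0,0,0.72],[0,0,0,0,0,0.9],[0,0,0,0,0,1.08],[0,0,0,0,0,1.26],[0,0,0,0,0,1.44],[0,0,0,0,0,1.62],[0,0,0,0,0,1.7]]'
python3 nudge.py '[[0,0,0,0,0,0]]' >/dev/null
python3 - <<'E'
from h import *
from rig import ctrl
save('wrist','w3');s=ctrl.state();print(s['tcp_pos'],s['joint_pos'],s['time'])
a,b=load('w2')['pixels'],load('w3')['pixels']
cv2.imwrite('pics/c23.png',cv2.resize(np.hstack([a[60:360,130:430],b[60:360,130:430]])[:,:,::-1],(800,400)))
E
```

```text
time: 2.95
tcp_pos: [0.503, -0.2915, 0.213]
orientation: [[-0.091, -0.996, -0.018], [-0.996, 0.091, 0.012], [-0.01, 0.019, -1.0]]
force: [-0.0, -0.6, -2.6]
grip_width: 0.0852
grasp_force: 0.0
time: 4.38
tcp_pos: [0.3768, -0.3375, 0.1146]
orientation: [[-0.954, -0.234, 0.185], [-0.228, 0.972, 0.058], [-0.193, 0.013, -0.981]]
force: [-0.1, -0.2, 0.3]
grip_width: 0.0848
grasp_force: 0.0
[ 0.37776635 -0.33762071  0.11591378] [-0.20948955  1.15699084  1.55473134  2.12764578 -1.38297852  1.4555187
 -2.57167716] 4.55
```

View pics/c23.png

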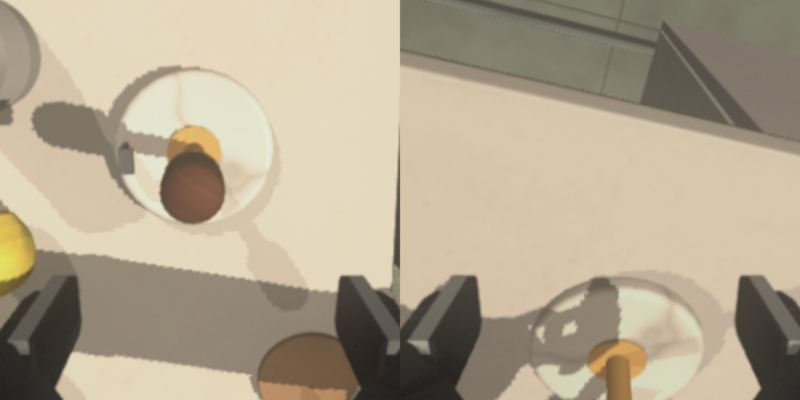

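Run:
```python
from h import *
B=np.diag([1,-1,-1.])
rel((.44,-.31,.25),B@Ro.from_euler('z',2.2).as_matrix())
rel((.508,-.291,.25),B@Ro.from_euler('z',1.0).as_matrix())
a=load('w2')
```

```text
shift [-0.0916  0.0135 -0.1185] rot [-0.0581  0.1898 -0.7008]
shift [-0.1608  0.0158 -0.1049] rot [-0.1775  0.1416 -1.8962]
```

```bash
python3 nudge.py '[[-0.03,0.004,-0.04,-0.017,0.014,-0.18],[-0.06,0.008,-0.09,-0.034,0.028,-0.36],[-0.09,0.01,-0.105,-0.05,0.042,-0.54],[-0.11,0.012,-0.105,-0.068,0.056,-0.72],[-0.13,0.013,-0.105,-0.085,0.07,-0.9],[-0.15,0.014,-0.105,-0.1,0.08,-1.08],[-0.161,0.016,-0.105,-0.12,0.095,-1.26],[-0.161,0.016,-0.105,-0.135,0.11,-1.44],[-0.161,0.016,-0.105,-0.15,0.12,-1.62],[-0.161,0.016,-0.105,-0.177,0.14,-1.8]]'
python3 nudge.py '[[0,0,0,0,0,0]]' >/dev/null
python3 - <<'E'
from h import *
from rig import ctrl
s=ctrl.state();print(s['tcp_pos'],s['joint_pos'],s['time']);print(s['orientation'])
rel((.508,-.291,.25),np.diag([1,-1,-1.])@Ro.from_euler('z',0).as_matrix())
E
```

```text
time: 5.8
tcp_pos: [0.5111, -0.2891, 0.2531]
orientation: [[0.469, -0.883, -0.002], [-0.883, -0.469, 0.002], [-0.002, 0.001, -1.0]]
force: [-0.2, 0.3, 0.2]
grip_width: 0.085
grasp_force: 0.0
[ 0.51169439 -0.28833419  0.25321088] [-0.40584232  0.72580486  1.32947863  1.74307623 -0.73789597  1.28513585
 -1.55924432] 5.925
[[ 4.63795802e-01 -8.85941799e-01 -7.63510662e-04]
 [-8.85937660e-01 -4.63796027e-01  2.77628469e-03]
 [-2.81373987e-03 -6.11206335e-04 -9.99995855e-01]]
shift [0.0007 0.0045 0.0032] rot [-0.0021  0.0022 -1.0885]
```

```bash
cat >> h.py <<'E'
def hull(d,ax0,R,r,z0,z1):
    t=np.linspace(0,2*np.pi,60);c=np.stack([r*np.cos(t),r*np.sin(t),0*t],1)
    P=np.vstack([c+[0,0,z0],c+[0,0,z1]])@np.array(R).T+ax0
    return cv2.convexHull(proj(d,P).astype(np.float32))[:,0]
def blob(m,near):
    n,l,st,c=cv2.connectedComponentsWithStats(m.astype(np.uint8));i=1+np.argmin([np.hypot(*(c[k]-near)) if st[k,4]>60 else 1e9 for k in range(1,n)])
    return l==i
def bb(m):
    # bbox edges + centroid features
    y,x=np.nonzero(m);return np.array([x.min(),x.max()+1,y.min(),y.max()+1])-.5
E
python3 - <<'E'
from h import *
save('wrist','w4')
obs=[]
for n in('w1','w2','w4'):
    d=load(n);p=d['pixels'].astype(int);hsv=cv2.cvtColor(d['pixels'],cv2.COLOR_RGB2HSV)
    e=proj(d,[.508,-.291,.11])[0]
    m=(hsv[...,2]<125)&(hsv[...,1]>95)
    m=blob(m,e);print(n,e,bb(m),m.sum(),np.argwhere(m).mean(0)[::-1]); obs.append((d,bb(m)))
def res(v):
    o=[]
    for d,b in obs:
        h=hull(d,[v[0],v[1],0],np.eye(3),.017,v[2]-.031,v[2]);c=hull(d,[v[0],v[1],0],np.eye(3),.017,v[2]-.04,v[2])
        o+=[h[:,0].min()-b[0],h[:,0].max()-b[1],h[:,1].min()-b[2],h[:,1].max()-b[3]]
    return o
r=least_squares(res,[.508,-.291,.126],loss='soft_l1');print(r.x,np.round(res(r.x),1))
d=load('w4');cv2.imwrite('pics/w4c.png',cv2.resize(d['pixels'][60:330,130:430,::-1],(600,540)))
E
```

```text
w1 [285.06197736 167.84758713] [275.5 305.5 156.5 175.5] 202 [287.48019802 163.87128713]
w2 [277.91871807 209.52766269] [254.5 297.5 183.5 226.5] 792 [271.24242424 205.38510101]
w4 [291.33115724 194.67868057] [277.5 312.5 172.5 207.5] 618 [293.94174757 190.40291262]
[ 0.505656   -0.28962522  0.09124953] [ -7.   -6.3  -9.2   6.    4.8   5.4 -10.3  -2.9  -3.9  -0.9  -6.6   1.9]
```

View pics/w4c.png

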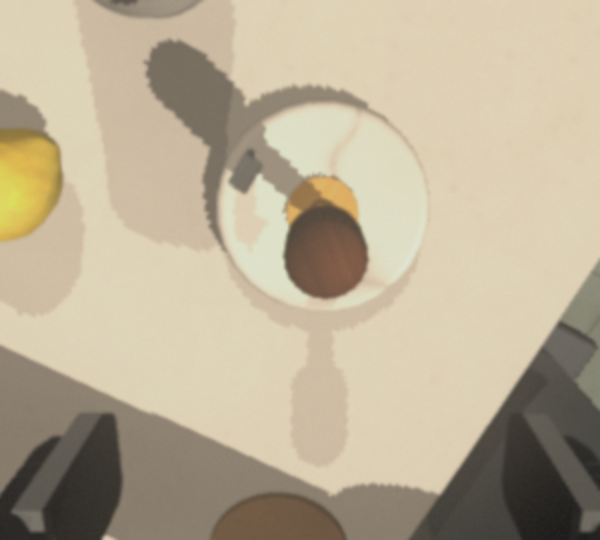

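Run:
```python
from h import *
obs=[]
for n in('w1','w2','w4'):
    d=load(n);hsv=cv2.cvtColor(d['pixels'],cv2.COLOR_RGB2HSV)
    e=proj(d,[.508,-.291,.11])[0]
    m=((hsv[...,2]<140)&(hsv[...,1]>100)).astype(np.uint8)
    m=cv2.morphologyEx(m,cv2.MORPH_CLOSE,np.ones((3,3)))
    m=blob(m,e);print(n,bb(m),m.sum()); obs.append((d,bb(m)))
def res(v):
    o=[]
    for d,b in obs:
        h=hull(d,[v[0],v[1],0],np.eye(3),.017,v[2]-.031,v[2])
        o+=[h[:,0].min()-b[0],h[:,0].max()-b[1],h[:,1].min()-b[2],h[:,1].max()-b[3]]
    return o
r=least_squares(res,[.508,-.291,.126],loss='soft_l1');print(r.x,np.round(res(r.x),1))
d=load('w4');hsv=cv2.cvtColor(d['pixels'],cv2.COLOR_RGB2HSV);print(hsv[155:215:4,293].tolist(),hsv[185,265:322:4].tolist())
# foot
for n,c in(('w1',(291.5,151.5)),('w4',(291.5,162.5))):
    print(onz(load(n),c,.016))
```

```text
w1 [276.5 304.5 157.5 181.5] 450
w2 [257.5 297.5 184.5 226.5] 1271
w4 [280.5 312.5 174.5 207.5] 707
[ 0.50723333 -0.29457772  0.12577853] [-4.8  1.  -7.2  6.5 -4.1  6.1 -7.6  8.6 -7.3  3.6 -6.7  9.4]
[[19, 138, 221], [19, 133, 191], [14, 78, 95], [14, 68, 90], [12, 88, 101], [12, 95, 110], [12, 102, 112], [11, 104, 118], [11, 107, 121], [11, 109, 124], [12, 108, 123], [11, 111, 122], [11, 103, 121], [11, 102, 113], [18, 52, 216]] [[34, 27, 225], [32, 28, 224], [15, 66, 93], [13, 89, 100], [13, 91, 101], [12, 100, 110], [11, 104, 115], [11, 105, 121], [11, 110, 123], [12, 107, 124], [11, 108, 125], [11, 105, 122], [16, 64, 148], [28, 31, 222], [29, 31, 222]]
[ 0.51100015 -0.2993658   0.016     ]
[ 0.5111414  -0.30044161  0.016     ]
```

```bash
cat > knob.py <<'E'
from h import *
def fit(names,e0=(.511,-.30,.11)):
    obs=[]
    for n in names:
        d=load(n);hsv=cv2.cvtColor(d['pixels'],cv2.COLOR_RGB2HSV)
        m=((hsv[...,2]<150)&(hsv[...,1]>58)&(hsv[...,0]<17)).astype(np.uint8)
        m=cv2.morphologyEx(m,cv2.MORPH_OPEN,np.ones((5,5)))
        m=blob(m,proj(d,e0)[0]);print(n,bb(m),m.sum()); obs.append((d,bb(m)))
    def res(v):
        o=[]
        for d,b in obs:
            h=hull(d,[v[0],v[1],0],np.eye(3),.017,v[2]-.04,v[2])
            o+=[h[:,0].min()-b[0],h[:,0].max()-b[1],h[:,1].min()-b[2],h[:,1].max()-b[3]]
        return o
    r=least_squares(res,[e0[0],e0[1],.126],loss='soft_l1');print(r.x,np.round(res(r.x),1));return r.x
if __name__=='__main__': fit(('w1','w2','w4')); fit(('w1','w4'))
E
python3 knob.py
```

```text
w1 [274.5 306.5 148.5 181.5] 847
w2 [249.5 297.5 171.5 227.5] 2060
w4 [272.5 313.5 162.5 208.5] 1389
[ 0.5102571  -0.29739443  0.12126764] [ 0.1  1.5 -2.7  2.6 -0.5  1.  -1.7  1.8 -0.9  0.5 -1.9  2.1]
w1 [274.5 306.5 148.5 181.5] 847
w4 [272.5 313.5 162.5 208.5] 1389
[ 0.51026554 -0.29745632  0.12382519] [ 0.1  1.7 -2.4  3.2 -1.   0.8 -1.5  3. ]
```

```bash
python3 -c "
from h import *
B=np.diag([1,-1,-1.])
rel((.5105,-.298,.105),B@Ro.from_euler('z',1.0885).as_matrix())"
```

```text
shift [0.0084 0.005  0.1482] rot [-0.0005  0.0027 -0.0033]
```

```bash
python3 nudge.py '[[0.008,0.005,0.04,0,0.0027,0],[0.008,0.005,0.08,0,0.0027,0],[0.008,0.005,0.12,0,0.0027,0],[0.008,0.005,0.148,0,0.0027,0],[0.008,0.005,0.148,0,0.0027,0],[0.008,0.005,0.148,0,0.0027,0]]'; python3 nudge.py '[[0,0,0,0,0,0],[0,0,0,0,0,0],[0,0,0,0,0,0],[0,0,0,0,0,0],[0,0,0,0,0,0],[0,0,0,0,0,0]]' 0.02 20; python3 -c "
from rig import ctrl
s=ctrl.state();print(s['joint_pos'],s['ft_torque'])"
```

```text
time: 6.72
tcp_pos: [0.5098, -0.2991, 0.1063]
orientation: [[0.461, -0.888, 0.001], [-0.888, -0.461, -0.002], [0.003, 0.001, -1.0]]
force: [0.1, 0.3, 0.1]
grip_width: 0.0851
grasp_force: 0.0
time: 7.48
tcp_pos: [0.5098, -0.2981, 0.1057]
orientation: [[0.462, -0.887, 0.001], [-0.887, -0.462, -0.002], [0.002, 0.0, -1.0]]
force: [-0.5, 1.3, 5.4]
grip_width: 0.0334
grasp_force: 20.1
[-0.28972304  0.87407685  1.13844882  1.84867153 -0.92118663  1.06263688
 -1.43500512] [ 0.33558027 -0.03635871  0.03961716]
```

```bash
python3 nudge.py '[[0,0,-0.0002,0,0,-0.18],[0,0,-0.0005,0,0,-0.36],[0,0,-0.0007,0,0,-0.54],[0,0,-0.0009,0,0,-0.72]]' - 50;  python3 -c "
from rig import ctrl
s=ctrl.state();print(s['joint_pos'],s['ft_torque'])"
```

```text
time: 7.98
tcp_pos: [0.5106, -0.2982, 0.1067]
orientation: [[0.934, -0.356, 0.002], [-0.356, -0.934, -0.002], [0.002, 0.002, -1.0]]
force: [2.0, 1.7, 3.4]
grip_width: 0.0327
grasp_force: 49.2
[-0.22069947  0.77409467  0.99773326  1.84578363 -0.78798247  0.97481656
 -0.80729068] [ 0.29180595 -0.45980311 -0.01972358]
```

```bash
python3 nudge.py '[[0,0,-0.0002,0,0,-0.18],[0,0,-0.0005,0,0,-0.36],[0,0,-0.0007,0,0,-0.54],[0,0,-0.0009,0,0,-0.72],[0,0,-0.0011,0,0,-0.9],[0,0,-0.0014,0,0,-1.08],[0,0,-0.0016,0,0,-1.26],[0,0,-0.0018,0,0,-1.44]]';  python3 -c "
from rig import ctrl
s=ctrl.state();print(s['joint_pos'],s['ft_torque'])"
python3 nudge.py '[[0,0,-0.0002,0,0,-0.18],[0,0,-0.0005,0,0,-0.36],[0,0,-0.0007,0,0,-0.54],[0,0,-0.0009,0,0,-0.72],[0,0,-0.0011,0,0,-0.9],[0,0,-0.0014,0,0,-1.08],[0,0,-0.0016,0,0,-1.26]]';  python3 -c "
from rig import ctrl
s=ctrl.state();print(s['joint_pos'],s['ft_torque'])"
```

```text
time: 8.98
tcp_pos: [0.5104, -0.2977, 0.1085]
orientation: [[0.475, 0.88, 0.001], [0.88, -0.475, -0.001], [-0.001, 0.002, -1.0]]
force: [1.1, 0.9, 4.5]
grip_width: 0.0323
grasp_force: 49.2
[-0.01561951  0.61990695  0.66753042  1.83927449 -0.49681296  0.85348217
  0.40168383] [ 0.43910541 -0.29691171 -0.04747037]
time: 9.85
tcp_pos: [0.5101, -0.2972, 0.11]
orientation: [[-0.693, 0.721, 0.001], [0.721, 0.693, -0.001], [-0.001, 0.0, -1.0]]
force: [-0.0, 3.5, 6.5]
grip_width: 0.0328
grasp_force: 49.3
[ 0.20786082  0.54734094  0.35788657  1.83145675 -0.25489145  0.80680475
  1.46044556] [ 0.66972809  0.10524417 -0.03908003]
```

```bash
python3 nudge.py '[[0,0,-0.0002,0,0,-0.18],[0,0,-0.0005,0,0,-0.36],[0,0,-0.0007,0,0,-0.54],[0,0,-0.0009,0,0,-0.72],[0,0,-0.0011,0,0,-0.9]]'; python3 nudge.py '[[0,0,0,0,0,0],[0,0,0,0,0,0],[0,0,0,0,0,0]]' 0.06;  python3 -c "
from rig import ctrl
s=ctrl.state();print(s['joint_pos'],s['ft_torque'])"
```

```text
time: 10.48
tcp_pos: [0.51, -0.2979, 0.1112]
orientation: [[-0.996, -0.094, 0.001], [-0.094, 0.996, -0.002], [-0.001, -0.002, -1.0]]
force: [0.5, 0.8, 5.6]
grip_width: 0.0327
grasp_force: 49.3
time: 10.85
tcp_pos: [0.509, -0.2981, 0.1102]
orientation: [[-0.996, -0.086, -0.001], [-0.086, 0.996, -0.002], [0.001, -0.002, -1.0]]
force: [-0.0, -0.5, -0.2]
grip_width: 0.0598
grasp_force: 0.0
[ 0.37375858  0.52644213  0.14172232  1.8256742  -0.09673523  0.79639017
  2.22097993] [0.0162874  0.0168183  0.00272361]
```

```bash
python3 nudge.py '[[0.001,0,0,0,0,0.18],[0.001,0,0,0,0,0.36],[0.001,0,0,0,0,0.54],[0.001,0,0,0,0,0.72],[0.001,0,0,0,0,0.9],[0.001,0,0,0,0,1.08],[0.001,0,0,0,0,1.26],[0.001,0,0,0,0,1.44],[0.001,0,0,0,0,1.62],[0.001,0,0,0,0,1.8]]' > /dev/null; python3 nudge.py '[[0,0,0,0,0,0.18],[0,0,0,0,0,0.36],[0,0,0,0,0,0.54],[0,0,0,0,0,0.72],[0,0,0,0,0,0.9],[0,0,0,0,0,1.08],[0,0,0,0,0,1.15],[0,0,0,0,0,1.15]]'; python3 -c "
from h import *
from rig import ctrl
rel((.5103,-.298,.1107));print(ctrl.state()['joint_pos'])"
```

```text
time: 13.1
tcp_pos: [0.5085, -0.2979, 0.1104]
orientation: [[0.961, 0.276, -0.001], [0.276, -0.961, -0.002], [-0.001, 0.002, -1.0]]
force: [0.3, -0.3, 0.1]
grip_width: 0.0601
grasp_force: 0.0
shift [ 0.0017  0.0006 -0.0003] rot 
[-0.13987792  0.68906412  0.85731917  1.84470751 -0.64908592  0.91412469
 -0.26882833]
```

```bash
python3 nudge.py '[[0.0017,0,0,0,0,0],[0.0017,0,0,0,0,0],[0.0017,0,0,0,0,0],[0.0017,0,0,0,0,0],[0.0017,0,0,0,0,0]]' 0.02 50; python3 nudge.py '[[0,0,-0.0002,0,0,-0.18],[0,0,-0.0005,0,0,-0.36],[0,0,-0.0007,0,0,-0.54],[0,0,-0.0009,0,0,-0.72],[0,0,-0.0011,0,0,-0.9],[0,0,-0.0014,0,0,-1.08],[0,0,-0.0016,0,0,-1.26],[0,0,-0.0018,0,0,-1.44]]'; python3 nudge.py '[[0,0,-0.0002,0,0,-0.18],[0,0,-0.0005,0,0,-0.36],[0,0,-0.0007,0,0,-0.54],[0,0,-0.0009,0,0,-0.72],[0,0,-0.0011,0,0,-0.9],[0,0,-0.0014,0,0,-1.08],[0,0,-0.0016,0,0,-1.26],[0,0,-0.0018,0,0,-1.36]]';  python3 -c "
from rig import ctrl
s=ctrl.state();print(s['joint_pos'],s['ft_torque'])"
```

```text
time: 13.72
tcp_pos: [0.5103, -0.2979, 0.1109]
orientation: [[0.961, 0.276, 0.0], [0.276, -0.961, -0.002], [-0.0, 0.002, -1.0]]
force: [1.3, -0.1, 2.1]
grip_width: 0.0322
grasp_force: 49.4
time: 14.72
tcp_pos: [0.5103, -0.2976, 0.1127]
orientation: [[-0.154, 0.988, 0.0], [0.988, 0.154, -0.002], [-0.002, 0.0, -1.0]]
force: [0.4, 0.3, 2.8]
grip_width: 0.032
grasp_force: 49.5
time: 15.72
tcp_pos: [0.51, -0.2976, 0.1144]
orientation: [[-0.998, 0.058, -0.0], [0.058, 0.998, -0.001], [0.0, -0.001, -1.0]]
force: [1.5, 1.3, 2.0]
grip_width: 0.0321
grasp_force: 49.5
[ 0.34593045  0.52284687  0.17624121  1.82373724 -0.12010947  0.80480733
  2.09539919] [ 0.25624738 -0.17908248 -0.02796577]
```

```bash
python3 nudge.py '[[0,0,-0.0003,0,0,-0.1],[0,0,-0.0005,0,0,-0.2],[0,0,-0.0015,0,0,-0.2],[0,0,-0.0025,0,0,-0.2],[0,0,-0.0025,0,0,-0.2]]'
```

```text
time: 16.35
tcp_pos: [0.5098, -0.2978, 0.1167]
orientation: [[-0.991, -0.137, -0.001], [-0.137, 0.991, -0.002], [0.001, -0.002, -1.0]]
force: [-0.0, -0.2, -0.4]
grip_width: 0.0319
grasp_force: 49.5
```

```bash
python3 nudge.py '[[0,0,-0.004,0,0,0],[0,0,-0.008,0,0,0],[0,0,-0.013,0,0,0]]'; python3 nudge.py '[[0,0,-0.008,0,0,0],[0,0,-0.018,0,0,0],[0,0,-0.035,0,0,0],[0,0,-0.05,0,0,0],[0,0,-0.05,0,0,0]]'
python3 - <<'E'
from h import *
from rig import ctrl
d=load('w1')
# coaster by colour
ob=[]
for n in('w1','top0'):
    d=load(n);hsv=cv2.cvtColor(d['pixels'],cv2.COLOR_RGB2HSV)
    e=proj(d,[.4255,-.07,.008])[0]
    m=cv2.morphologyEx(((hsv[...,1]>105)&(hsv[...,0]<25)).astype(np.uint8),cv2.MORPH_OPEN,np.ones((5,5)))
    m=blob(m,e);b=bb(m);print(n,b,m.sum(),onz(d,((b[0]+b[1])/2,(b[2]+b[3])/2),.006));ob.append((d,b))
def res(v):
    o=[]
    for d,b in ob:
        h=hull(d,[v[0],v[1],v[2]],np.eye(3),.0475,-.008,0);o+=[h[:,0].min()-b[0],h[:,0].max()-b[1],h[:,1].min()-b[2],h[:,1].max()-b[3]]
    return o
r=least_squares(res,[.42,-.07,.008]);print(r.x,np.round(r.fun,1))
rel((r.x[0],r.x[1],.17),np.diag([1,-1,-1.])@Ro.from_euler('z',-3.0).as_matrix());print(ctrl.state()['joint_pos'])
E
```

```text
time: 16.73
tcp_pos: [0.5101, -0.2978, 0.1302]
orientation: [[-0.991, -0.137, -0.0], [-0.137, 0.991, -0.002], [0.0, -0.002, -1.0]]
force: [0.5, -0.2, 0.5]
grip_width: 0.032
grasp_force: 49.5
time: 17.35
tcp_pos: [0.5112, -0.2983, 0.1819]
orientation: [[-0.99, -0.138, 0.003], [-0.138, 0.99, -0.003], [-0.003, -0.004, -1.0]]
force: [-0.2, 0.8, -1.2]
grip_width: 0.0325
grasp_force: 49.5
w1 [102.5 153.5 179.5 232.5] 1897 [ 0.43270886 -0.06656218  0.006     ]
top0 [287.5 323.5 226.5 262.5] 1052 [ 0.42702458 -0.0682178   0.006     ]
[ 0.42310308 -0.05911494 -0.0106814 ] [-5.2  9.2 -3.3  5.7 -3.8 -3.7  1.7  1.9]
shift [0.0544 0.2491 0.0108] rot [-0.0034  0.0032  0.2796]
[ 0.37173276  0.43165013  0.14119609  1.77978632 -0.07167287  0.93079842
  2.25155361]
```

```bash
python3 - <<'E'
from h import *
print(onz(load('w1'),(134.5,210),.005),onz(load('top0'),(305.7,244.7),.005))
rel((.4265,-.0685,.10));rel((.4265,-.0685,.17))
E
python3 nudge.py '[[0.0,0.0,-0.01,0,0,0],[0.005,0.02,-0.01,0,0,0],[0.012,0.06,-0.01,0,0,0],[0.025,0.11,-0.01,0,0,0],[0.035,0.16,-0.01,0,0,0],[0.045,0.2,-0.005,0,0,0],[0.05,0.235,0.0,0,0,0],[0.053,0.245,0.02,0,0,0],[0.053,0.245,0.02,0,0,0]]'; python3 -c "
from h import *
rel((.4265,-.0685,.04),np.diag([-1.,1,-1])@Ro.from_euler('z',.138).as_matrix())"
```

```text
[ 0.42634832 -0.0746762   0.005     ] [ 0.4265166  -0.06877676  0.005     ]
shift [0.0525 0.2396 0.0809] rot 
shift [0.0523 0.2393 0.0109] rot 
time: 18.48
tcp_pos: [0.4223, -0.0614, 0.1586]
orientation: [[-0.99, -0.14, -0.003], [-0.14, 0.99, -0.001], [0.004, -0.001, -1.0]]
force: [-0.6, 0.2, -1.4]
grip_width: 0.0323
grasp_force: 49.7
shift [-0.0036 -0.0075  0.1186] rot [-0.0013 -0.0035  0.278 ]
```

```bash
python3 nudge.py '[[-0.003,-0.009,0.03,-0.001,-0.0035,0],[-0.003,-0.009,0.07,-0.001,-0.0035,0],[-0.003,-0.009,0.1,-0.001,-0.0035,0],[-0.003,-0.009,0.118,-0.001,-0.0035,0],[-0.003,-0.009,0.124,-0.001,-0.0035,0],[-0.003,-0.009,0.126,-0.001,-0.0035,0],[-0.003,-0.009,0.126,-0.001,-0.0035,0]]';python3 nudge.py '[[0,0,0.001,0,0,0],[0,0,0.002,0,0,0],[0,0,0.003,0,0,0],[0,0,0.004,0,0,0],[0,0,0.004,0,0,0]]'
```

```text
time: 19.35
tcp_pos: [0.4287, -0.0713, 0.0341]
orientation: [[-0.991, -0.137, 0.004], [-0.137, 0.991, -0.0], [-0.004, -0.001, -1.0]]
force: [-0.2, -1.0, -0.2]
grip_width: 0.0322
grasp_force: 49.7
time: 19.98
tcp_pos: [0.4279, -0.0709, 0.0293]
orientation: [[-0.99, -0.138, 0.003], [-0.138, 0.99, -0.0], [-0.003, -0.001, -1.0]]
force: [0.3, 0.3, -0.2]
grip_width: 0.0324
grasp_force: 49.7
```

```bash
python3 nudge.py '[[0,0,0.001,0,0.002,0],[0,0,0.0015,0,0.003,0],[0,0,0.0015,0,0.003,0]]';python3 nudge.py '[[0,0,0.0005,0,0,0],[0,0,0.001,0,0,0],[0,0,0.001,0,0,0]]'
```

```text
time: 20.35
tcp_pos: [0.4282, -0.071, 0.0281]
orientation: [[-0.99, -0.138, 0.0], [-0.138, 0.99, -0.001], [-0.0, -0.001, -1.0]]
force: [-0.9, -0.3, 2.9]
grip_width: 0.0325
grasp_force: 50.0
time: 20.72
tcp_pos: [0.4284, -0.071, 0.0278]
orientation: [[-0.99, -0.138, 0.001], [-0.138, 0.99, -0.001], [-0.001, -0.001, -1.0]]
force: [-2.5, 0.8, 15.0]
grip_width: 0.0322
grasp_force: 51.1
```

```bash
python3 nudge.py '[[0,0,-0.0008,0,0,0],[0,0,-0.0008,0,0,0],[0,0,-0.0008,0,0,0],[0,0,-0.0008,0,0,0]]' 0.07; python3 nudge.py '[[0,0,-0.02,0,0,0],[0,0,-0.06,0,0,0],[0,0,-0.11,0,0,0],[0,0,-0.15,0,0,0],[0,0,-0.15,0,0,0]]' 0.085
cat >> h.py <<'E'
def spool_R(th,tilt=np.radians(35)):
    ax=np.array([-np.sin(tilt)*np.cos(th),-np.sin(tilt)*np.sin(th),np.cos(tilt)]);y=np.array([-np.sin(th),np.cos(th),0])
    return np.stack([np.cross(y,-ax),y,-ax],1),ax
E
python3 - <<'E'
from h import *
from rig import ctrl
save('wrist','w5');save('side','side5')
R,ax=spool_R(-.168);print(R)
rel(np.array([.4976,.2207,.0965])+.1*ax,R);print(ctrl.state()['joint_pos'])
a=load('w5')['pixels'];b=load('side5')['pixels'][140:260,250:410]
cv2.imwrite('pics/c5.png',np.hstack([cv2.resize(a,(400,300)),cv2.resize(b,(400,300))])[:,:,::-1])
E
```

```text
time: 21.22
tcp_pos: [0.4279, -0.071, 0.0275]
orientation: [[-0.99, -0.138, -0.0], [-0.138, 0.99, -0.001], [0.0, -0.001, -1.0]]
force: [-0.2, -0.6, -0.1]
grip_width: 0.0701
grasp_force: 0.0
time: 21.85
tcp_pos: [0.4304, -0.0712, 0.1806]
orientation: [[-0.99, -0.138, 0.007], [-0.138, 0.99, -0.001], [-0.007, -0.002, -1.0]]
force: [0.6, -0.3, -0.6]
grip_width: 0.0848
grasp_force: 0.0
[[-0.80761933  0.16721084  0.56550115]
 [ 0.1369711   0.98592116 -0.0959082 ]
 [-0.57357644  0.         -0.81915204]]
shift [-0.0545  0.2965 -0.001 ] rot [ 0.0929 -0.6054  0.2966]
[ 0.05850876  0.17598953  0.04738491  2.14752552 -0.01060798  0.81762124
  1.821218  ]
```

View pics/c5.png

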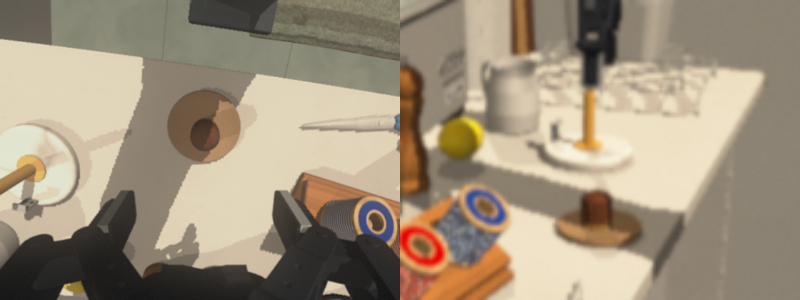

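The knob stands upright on the coaster, at (203,135) in the left picture, and the spindle is bare. Now to the rack.

```bash
python3 nudge.py '[[0.0,0.03,-0.05,0,0,0],[-0.01,0.08,-0.08,0,0,0],[-0.02,0.13,-0.08,0.015,-0.1,0.05],[-0.03,0.18,-0.08,0.03,-0.2,0.1],[-0.04,0.22,-0.08,0.045,-0.3,0.15],[-0.05,0.26,-0.07,0.06,-0.4,0.2],[-0.054,0.29,-0.05,0.078,-0.5,0.25],[-0.054,0.296,-0.02,0.093,-0.605,0.297],[-0.054,0.296,-0.001,0.093,-0.605,0.297],[-0.054,0.296,-0.001,0.093,-0.605,0.297]]'
python3 nudge.py '[[0,0,0,0,0,0]]'>/dev/null
python3 - <<'E'
from h import *
from rig import ctrl
save('wrist','w6');s=ctrl.state();print(s['tcp_pos'],s['joint_pos'])
E
```

```text
time: 23.2
tcp_pos: [0.4395, 0.2295, 0.1757]
orientation: [[-0.809, 0.167, 0.563], [0.137, 0.986, -0.097], [-0.571, -0.001, -0.821]]
force: [0.3, 0.1, -0.1]
grip_width: 0.0847
grasp_force: 0.0
[0.43912119 0.22885854 0.17627845] [-0.54370969  0.19167652 -0.37521112  2.34304749  1.1649296   0.65519498
 -0.46902136]
```

View pics/w6.png

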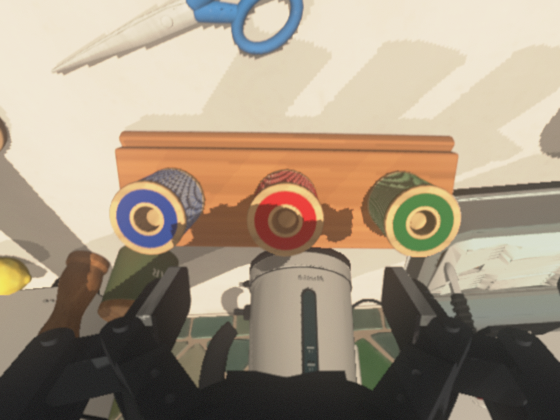

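The wrist view faces the rack squarely. Label centres are blue (147,217), red (286,217) and green (423,219), with red on the middle peg.

Run:
```python
from h import *
w,t,s=load('w6'),load('top0'),load('side0')
ob=[(w,[(423,219.5),(286,217.5),(147.5,217.5)],1),(t,[(150,210.3),(188,216.2),(230,222.7)],.6),(s,[(228.5,259),(258,238),(284.2,224)],.6)]
def L(v):
    R=Ro.from_euler('z',v[2]).as_matrix();P=np.array([[-.018-.06*np.sin(.6109),y,.05+.06*np.cos(.6109)+v[3]] for y in(.1,0,-.1)])
    return P@R.T+[v[0],v[1],0]
f=lambda v,o=ob:np.concatenate([((proj(d,L(v))-p)*k).ravel() for d,p,k in o])
for o in (ob,ob[:2]):
    r=least_squares(f,[.55,.22,-.168,0],args=(o,));print(r.x,np.round(r.fun,1))
    print(L(r.x)[1])
print(tri([(w,(286,217.5)),(t,(188,216.2))]),tri([(w,(286,217.5)),(s,(258,238))]))
r=least_squares(lambda v:f([*v,0],ob[:1]),[.55,.22,-.168]);print(r.x,L([*r.x,0])[1],np.round(r.fun,1))
```

```text
[ 0.54875255  0.21007854 -0.16864517 -0.00443531] [ 0.1 -0.3 -0.5  0.6  0.4 -0.6 -0.2  0.7  0.9  0.8 -0.2  0.5 -0.9 -1.1
 -0.3  0.2 -0.9 -0.8]
[0.49707988 0.21887645 0.09471262]
[ 0.54902452  0.21004306 -0.16920496 -0.00448606] [ 0.  -0.1 -0.4  0.8  0.6 -0.5 -0.2  0.7  0.9  0.7 -0.2  0.4]
[0.49735679 0.21886989 0.09466187]
(array([0.49933781, 0.21918113, 0.09267797]), array([0.4, 0.1, 1.4, 0.4])) (array([0.49513143, 0.21956114, 0.095682  ]), array([-0. ,  0.1,  0.1,  0.2]))
[ 0.54433551  0.2108323  -0.16856634] [0.49266215 0.21962614 0.09914793] [ 3.7  1.1 -0.5  2.1 -3.2  0.8]
```

Run:
```python
from h import *
R,ax=spool_R(-.1687)
rel(np.array([.4965,.219,.096])-.021*ax,R)
```

```text
shift [-0.0023  0.0003  0.1201] rot [-0.003  -0.0056  0.006 ]
```

```bash
python3 nudge.py '[[-0.002,0,0.03,-0.003,-0.005,0.006],[-0.002,0,0.06,-0.003,-0.005,0.006],[-0.002,0,0.09,-0.003,-0.005,0.006],[-0.002,0,0.11,-0.003,-0.005,0.006],[-0.002,0,0.12,-0.003,-0.005,0.006],[-0.002,0,0.12,-0.003,-0.005,0.006]]'
python3 nudge.py '[[0,0,0,0,0,0],[0,0,0,0,0,0],[0,0,0,0,0,0],[0,0,0,0,0,0]]' 0.04 30
python3 - <<'E'
from h import *
from rig import ctrl
save('wrist','w7');s=ctrl.state();print(s['tcp_pos'],s['joint_pos'],s['ft_torque'])
R,ax=spool_R(-.1687)
rel(np.array([.4965,.219,.096])-.021*ax,R)
E
```

```text
time: 24.12
tcp_pos: [0.5107, 0.217, 0.0814]
orientation: [[-0.804, 0.172, 0.569], [0.143, 0.985, -0.096], [-0.577, 0.005, -0.817]]
force: [0.3, -0.6, 0.1]
grip_width: 0.0849
grasp_force: 0.0
time: 24.62
tcp_pos: [0.5102, 0.2184, 0.0821]
orientation: [[-0.804, 0.17, 0.57], [0.142, 0.985, -0.093], [-0.578, 0.006, -0.816]]
force: [-2.9, -0.8, 6.7]
grip_width: 0.0538
grasp_force: 31.3
[0.51027686 0.21834206 0.08211042] [-0.51821788  0.4707145  -0.25280729  2.29196711  1.64290765  0.5777515
 -0.84891428] [-0.04234796  0.49905198 -0.01977953]
shift [ 0.0032 -0.0017  0.0017] rot [ 0.0038  0.0053 -0.0055]
```

View pics/w7.png

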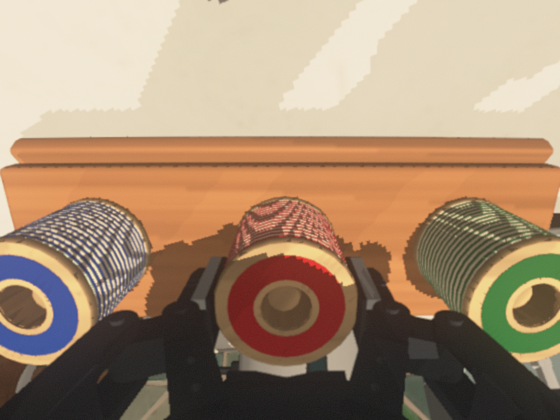

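The red spool is gripped, with its label centre at about (286,303). I draw it off along the peg.

```bash
python3 nudge.py '[[0,0,-0.003,0,0,0],[0,0,-0.007,0,0,0],[0,0,-0.012,0,0,0]]' - 45
python3 nudge.py '[[0,0,-0.008,0,0,0],[0,0,-0.018,0,0,0],[0,0,-0.03,0,0,0],[0,0,-0.045,0,0,0],[0,0,-0.06,0,0,0],[0,0,-0.075,0,0,0],[0,0,-0.08,0,0,0]]'
python3 - <<'E'
from h import *
from rig import ctrl
s=ctrl.state();print(s['tcp_pos'],s['joint_pos'],s['ft_torque'])
rel((.42,.15,.30),np.diag([-1.,1,-1]))
E
```

```text
time: 25.05
tcp_pos: [0.5032, 0.2188, 0.0913]
orientation: [[-0.804, 0.171, 0.569], [0.143, 0.985, -0.094], [-0.577, 0.005, -0.817]]
force: [1.7, -1.5, -1.1]
grip_width: 0.0533
grasp_force: 47.3
time: 25.92
tcp_pos: [0.4571, 0.2272, 0.1572]
orientation: [[-0.804, 0.169, 0.57], [0.142, 0.986, -0.092], [-0.577, 0.007, -0.817]]
force: [1.1, -0.3, -1.2]
grip_width: 0.0529
grasp_force: 47.4
[0.45708714 0.22718953 0.15719187] [-0.54879059  0.25050265 -0.33471306  2.34083301  1.28650017  0.62419595
 -0.57424433] [ 0.12391381  0.72584947 -0.02550619]
shift [-0.0636 -0.0814 -0.1306] rot [-0.0458  0.6143 -0.167 ]
```

```bash
python3 nudge.py '[[-0.02,-0.005,-0.03,0,0,0],[-0.035,-0.015,-0.06,-0.006,0.08,-0.02],[-0.045,-0.03,-0.09,-0.012,0.16,-0.045],[-0.055,-0.045,-0.115,-0.02,0.27,-0.07],[-0.06,-0.06,-0.13,-0.028,0.38,-0.1],[-0.063,-0.07,-0.13,-0.036,0.48,-0.13],[-0.063,-0.081,-0.13,-0.041,0.55,-0.15],[-0.063,-0.081,-0.13,-0.046,0.614,-0.167],[-0.063,-0.081,-0.13,-0.046,0.614,-0.167]]'
python3 - <<'E'
from h import *
from rig import ctrl
s=ctrl.state();print(s['joint_pos'])
save('wrist','w8')
rel((.5105,-.299,.25),np.diag([-1.,1,-1]))
E
```

```text
time: 27.05
tcp_pos: [0.4212, 0.1494, 0.298]
orientation: [[-1.0, 0.003, -0.001], [0.003, 1.0, -0.001], [0.001, -0.001, -1.0]]
force: [-0.3, -0.4, -0.6]
grip_width: 0.0531
grasp_force: 47.7
[-0.21605345  0.05436031 -0.19212279  1.97570342  0.01239193  1.11377468
  1.15435908]
shift [-0.0909 -0.4485  0.0485] rot [-0.0014 -0.0004 -0.002 ]
```

View pics/w8.png

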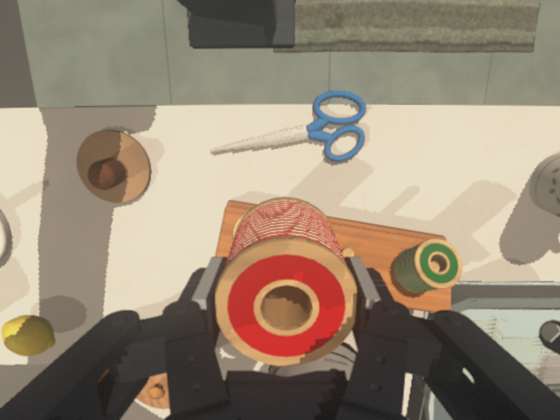

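```bash
cat > sp.py <<'E'
from h import *
import sys
def fit(n,verbose=True):
    d=load(n);T=d['T_tool_cam'];W=np.linalg.inv(T);c=dict(d);c['R']=W[:3,:3];c['t']=W[:3,3]
    hsv=cv2.cvtColor(d['pixels'],cv2.COLOR_RGB2HSV).astype(int)
    m=((hsv[...,0]<6)|(hsv[...,0]>172))&(hsv[...,1]>190)
    m[:240]=0;m=cv2.morphologyEx(m.astype(np.uint8),cv2.MORPH_CLOSE,np.ones((3,3)));
    m=blob(m,(286,305)).astype(np.uint8)
    cs,h=cv2.findContours(m,cv2.RETR_CCOMP,cv2.CHAIN_APPROX_NONE)
    cs=sorted(cs,key=len)[::-1];co,ci=cs[0][:,0],cs[1][:,0]
    print('outer',cv2.fitEllipse(co),'inner',cv2.fitEllipse(ci))
    g=d['pixels'].astype(int)
    print('col287 rows190-246:',[tuple(g[r,285:290].mean(0).astype(int)) for r in range(186,250,2)])
    print('row305 left:',[tuple(g[303:308,x].mean(0).astype(int)) for x in range(210,232)])
    print('row305 right:',[tuple(g[303:308,x].mean(0).astype(int)) for x in range(343,364)])
    return c,co,ci
if __name__=='__main__': fit(sys.argv[1])
E
python3 sp.py w8
```

```text
outer ((287.52728271484375, 307.0768737792969), (93.09961700439453, 113.26150512695312), 72.60099029541016) inner ((285.8456115722656, 307.1230773925781), (59.931766510009766, 68.97435760498047), 88.01720428466797)
col287 rows190-246: [(np.int64(232), np.int64(219), np.int64(194)), (np.int64(232), np.int64(220), np.int64(195)), (np.int64(232), np.int64(219), np.int64(194)), (np.int64(230), np.int64(217), np.int64(192)), (np.int64(229), np.int64(216), np.int64(190)), (np.int64(213), np.int64(190), np.int64(165)), (np.int64(170), np.int64(136), np.int64(99)), (np.int64(197), np.int64(156), np.int64(117)), (np.int64(212), np.int64(147), np.int64(121)), (np.int64(210), np.int64(151), np.int64(124)), (np.int64(206), np.int64(141), np.int64(116)), (np.int64(198), np.int64(124), np.int64(103)), (np.int64(196), np.int64(117), np.int64(99)), (np.int64(207), np.int64(137), np.int64(113)), (np.int64(205), np.int64(138), np.int64(113)), (np.int64(203), np.int64(140), np.int64(116)), (np.int64(215), np.int64(184), np.int64(148)), (np.int64(197), np.int64(133), np.int64(109)), (np.int64(208), np.i
[... 1921 characters left out ...]
4(177), np.int64(118)), (np.int64(223), np.int64(177), np.int64(118)), (np.int64(223), np.int64(176), np.int64(117)), (np.int64(221), np.int64(173), np.int64(115)), (np.int64(201), np.int64(154), np.int64(103)), (np.int64(156), np.int64(120), np.int64(82)), (np.int64(139), np.int64(107), np.int64(73)), (np.int64(124), np.int64(96), np.int64(66)), (np.int64(86), np.int64(65), np.int64(47)), (np.int64(64), np.int64(44), np.int64(36)), (np.int64(60), np.int64(42), np.int64(34)), (np.int64(61), np.int64(42), np.int64(33)), (np.int64(61), np.int64(43), np.int64(36)), (np.int64(66), np.int64(49), np.int64(43)), (np.int64(71), np.int64(56), np.int64(50)), (np.int64(72), np.int64(56), np.int64(51))]
```

```bash
cat > sp.py <<'E'
from h import *
import sys
def fit(n,low=197.3):
    d=load(n);W=np.linalg.inv(d['T_tool_cam']);c=dict(d);c['R']=W[:3,:3];c['t']=W[:3,3]
    hsv=cv2.cvtColor(d['pixels'],cv2.COLOR_RGB2HSV).astype(int)
    m=((hsv[...,0]<9)|(hsv[...,0]>172))&(hsv[...,1]>150)
    m[:243]=0;m=cv2.morphologyEx(m.astype(np.uint8),cv2.MORPH_OPEN,np.ones((3,3)));
    m=blob(m,(286,305)).astype(np.uint8)
    cs,h=cv2.findContours(m,cv2.RETR_CCOMP,cv2.CHAIN_APPROX_NONE)
    cs=sorted(cs,key=len)[::-1];eo=cv2.fitEllipse(cs[0]);ei=cv2.fitEllipse(255*0+cs[1])
    print('outer',eo,'inner',ei,cv2.boundingRect(cs[0]),cv2.boundingRect(cs[1]))
    b=np.array(cv2.boundingRect(cs[0]),float);B=[b[0]-.5,b[0]+b[2]-.5,b[1]-.5,b[1]+b[3]-.5]
    t=np.linspace(0,2*np.pi,180)
    def circ(v,r,dz):
        R=Ro.from_euler('yx',[v[3],v[4]]).as_matrix()
        return proj(c,(np.stack([r*np.cos(t),r*np.sin(t),0*t+dz],1))@R.T+[v[0],v[1],v[2]])
    def res(v):
        q=circ(v,v[5],0);lo=circ(v,.028,.06);to=circ(v,.028,0)
        return np.array([q[:,0].min()-B[0],q[:,0].max()-B[1],q[:,1].min()-B[2],q[:,1].max()-B[3],lo[:,1].min()-low,to[:,0].min()-215,to[:,0].max()-355.5,v[4]*30])
    r=least_squares(res,[0,0,-.015,0,0,.023]);print(np.round(r.x,4),np.round(r.fun,1));return r.x
if __name__=='__main__': fit(sys.argv[1])
E
python3 sp.py w8; python3 sp.py w7
```

```text
outer ((285.980224609375, 305.3886413574219), (101.44076538085938, 116.85853576660156), 88.01006317138672) inner ((285.9871826171875, 307.3472595214844), (57.5087776184082, 66.64203643798828), 88.16661071777344) (228, 255, 117, 102) (253, 279, 67, 58)
[-0.0016  0.0001 -0.0138  0.0017  0.0045  0.0234] [-0.9  0.1  0.4 -0.8  0.5  0.1  0.7  0.1]
outer ((285.82244873046875, 305.73919677734375), (100.66446685791016, 116.65153503417969), 88.24147033691406) inner ((285.8157653808594, 307.7128601074219), (57.68333053588867, 66.94332885742188), 88.26589965820312) (228, 255, 117, 102) (252, 279, 68, 59)
[-0.0011  0.0001 -0.0138  0.0017  0.0045  0.0234] [-0.9  0.1  0.4 -0.8  0.5  0.1  0.7  0.1]
```

The fit puts the spool axis at tool x = -1.5 mm, with tilt about 0.1° and its lower end 46 mm ahead of the TCP. The spindle axis, from the knob grasps, is at (0.5102, -0.2978).

```bash
python3 nudge.py '[[-0.005,-0.025,0,0,0,0],[-0.015,-0.075,0,0,0,0],[-0.025,-0.13,0,0,0,0],[-0.037,-0.185,0,0,0,0],[-0.048,-0.24,0,0,0,0],[-0.06,-0.3,0,0,0,0],[-0.071,-0.355,0,0,0,0],[-0.08,-0.405,0,0,0,0],[-0.087,-0.435,0.02,0,0,0],[-0.089,-0.4475,0.04,0,0,0]]'
python3 nudge.py '[[0,0,0,0,0,0],[0,0,0,0,0,0],[0,0,0,0,0,0]]'
python3 - <<'E'
from h import *
from rig import ctrl
s=ctrl.state();print(s['joint_pos'])
rel((.5087,-.298,.165),np.diag([-1.,1,-1]))
save('wrist','w9')
import sp;sp.fit('w9')
E
```

```text
time: 28.35
tcp_pos: [0.5087, -0.2987, 0.2578]
orientation: [[-1.0, 0.003, -0.0], [0.003, 1.0, -0.002], [0.0, -0.002, -1.0]]
force: [-0.3, 0.4, -1.4]
grip_width: 0.0538
grasp_force: 47.7
time: 28.72
tcp_pos: [0.5099, -0.2963, 0.2599]
orientation: [[-1.0, -0.001, 0.001], [-0.001, 1.0, -0.001], [-0.001, -0.001, -1.0]]
force: [0.5, -0.6, -0.2]
grip_width: 0.0531
grasp_force: 47.7
[ 0.32629324  0.34736108  0.19539159  1.71153631 -0.07461847  1.088196
  2.11660316]
shift [ 0.0013 -0.0016  0.0949] rot [-0.0009  0.0015  0.001 ]
outer ((286.1287841796875, 305.2435607910156), (101.3549575805664, 116.89689636230469), 87.855712890625) inner ((286.088134765625, 307.2094421386719), (57.55319595336914, 66.52132415771484), 88.55946350097656) (228, 254, 118, 103) (253, 278, 67, 59)
[-0.0015  0.0002 -0.0137 -0.0014  0.0068  0.0236] [-1.1 -0.1  0.4 -0.8  0.5  0.3  0.9  0.2]
```

```bash
python3 nudge.py '[[0.001,-0.0015,0.03,0,0.0015,0],[0.001,-0.0015,0.06,0,0.0015,0],[0.001,-0.0015,0.085,0,0.0015,0],[0.001,-0.0015,0.094,0,0.0015,0],[0.001,-0.0015,0.094,0,0.0015,0],[0.001,-0.0015,0.094,0,0.0015,0],[0.001,-0.0015,0.094,0,0.0015,0]]'
python3 - <<'E'
from h import *
rel((.5087,-.298,.14),np.diag([-1.,1,-1]))
E
```

```text
time: 29.65
tcp_pos: [0.5088, -0.2996, 0.1661]
orientation: [[-1.0, 0.001, 0.0], [0.001, 1.0, -0.002], [-0.0, -0.002, -1.0]]
force: [-0.0, 0.1, 0.1]
grip_width: 0.0531
grasp_force: 47.7
shift [0.0001 0.0017 0.0261] rot [-0.0018  0.0003 -0.0012]
```

```bash
python3 nudge.py '[[0,0.001,0.003,-0.0015,0,0],[0,0.001,0.007,-0.0015,0,0],[0,0.001,0.011,-0.0015,0,0],[0,0.001,0.014,-0.0015,0,0]]'; python3 nudge.py '[[0,0,0.003,0,0,0],[0,0,0.006,0,0,0],[0,0,0.009,0,0,0]]'
```

```text
time: 30.15
tcp_pos: [0.5078, -0.2982, 0.1504]
orientation: [[-1.0, 0.001, -0.002], [0.001, 1.0, 0.001], [0.002, 0.001, -1.0]]
force: [0.0, -0.1, 0.2]
grip_width: 0.0534
grasp_force: 47.7
time: 30.52
tcp_pos: [0.508, -0.2983, 0.1417]
orientation: [[-1.0, 0.001, -0.002], [0.001, 1.0, 0.001], [0.002, 0.001, -1.0]]
force: [-0.8, -0.4, -0.6]
grip_width: 0.0532
grasp_force: 47.7
```

```bash
python3 nudge.py '[[-0.0005,0,0.006,0,0.001,0],[-0.0005,0,0.013,0,0.002,0],[-0.0005,0,0.02,0,0.002,0],[-0.0005,0,0.027,0,0.002,0],[-0.0005,0,0.034,0,0.002,0]]'; python3 nudge.py '[[0,0,0.007,0,0,0],[0,0,0.014,0,0,0],[0,0,0.021,0,0,0],[0,0,0.028,0,0,0],[0,0,0.034,0,0,0],[0,0,0.035,0,0,0]]'
```

```text
time: 31.15
tcp_pos: [0.5093, -0.298, 0.1077]
orientation: [[-1.0, 0.001, -0.002], [0.001, 1.0, 0.001], [0.002, 0.001, -1.0]]
force: [3.8, 0.6, 0.8]
grip_width: 0.053
grasp_force: 47.8
time: 31.9
tcp_pos: [0.5096, -0.2978, 0.0728]
orientation: [[-1.0, 0.0, -0.002], [0.0, 1.0, 0.001], [0.002, 0.001, -1.0]]
force: [4.3, 2.6, 1.4]
grip_width: 0.0534
grasp_force: 48.0
```

```bash
python3 nudge.py '[[0,0,0.002,0,0,0],[0,0,0.004,0,0,0],[0,0,0.006,0,0,0],[0,0,0.006,0,0,0]]'; python3 nudge.py '[[0,0,0.001,0,0,0],[0,0,0.002,0,0,0],[0,0,0.002,0,0,0]]'
```

```text
time: 32.4
tcp_pos: [0.5097, -0.2979, 0.067]
orientation: [[-1.0, 0.0, -0.001], [0.0, 1.0, 0.0], [0.001, 0.0, -1.0]]
force: [7.0, 2.0, -0.1]
grip_width: 0.0531
grasp_force: 47.9
time: 32.78
tcp_pos: [0.5097, -0.2979, 0.0651]
orientation: [[-1.0, 0.0, -0.001], [0.0, 1.0, 0.0], [0.001, 0.0, -1.0]]
force: [6.1, 1.3, 1.1]
grip_width: 0.0535
grasp_force: 48.0
```

```bash
python3 nudge.py '[[0,0,0.0008,0,0,0],[0,0,0.0015,0,0,0],[0,0,0.0015,0,0,0]]'; python3 nudge.py '[[0,0,0.0008,0,0,0],[0,0,0.0012,0,0,0],[0,0,0.0012,0,0,0]]'
```

```text
time: 33.15
tcp_pos: [0.5098, -0.2979, 0.0636]
orientation: [[-1.0, 0.0, -0.001], [0.0, 1.0, 0.0], [0.001, 0.0, -1.0]]
force: [5.8, 1.8, 2.0]
grip_width: 0.0531
grasp_force: 48.0
time: 33.52
tcp_pos: [0.5098, -0.2979, 0.0625]
orientation: [[-1.0, 0.0, -0.001], [0.0, 1.0, 0.0], [0.001, 0.0, -1.0]]
force: [5.4, 1.6, 1.7]
grip_width: 0.053
grasp_force: 48.0
```

```bash
python3 nudge.py '[[0,0,0.0008,0,0,0],[0,0,0.0015,0,0,0],[0,0,0.0015,0,0,0]]'; python3 nudge.py '[[0,0,0.0008,0,0,0],[0,0,0.001,0,0,0],[0,0,0.001,0,0,0]]'
```

```text
time: 33.9
tcp_pos: [0.5097, -0.298, 0.0609]
orientation: [[-1.0, 0.0, -0.001], [0.0, 1.0, 0.0], [0.001, 0.0, -1.0]]
force: [7.2, 2.2, 2.6]
grip_width: 0.0529
grasp_force: 48.0
time: 34.28
tcp_pos: [0.5098, -0.2979, 0.06]
orientation: [[-1.0, 0.0, -0.001], [0.0, 1.0, 0.0], [0.001, 0.0, -1.0]]
force: [6.1, 1.4, 1.4]
grip_width: 0.053
grasp_force: 48.0
```

```bash
python3 nudge.py '[[0,0,0.0005,0,0,0],[0,0,0.001,0,0,0],[0,0,0.001,0,0,0]]'; python3 nudge.py '[[0,0,0.0005,0,0,0],[0,0,0.001,0,0,0],[0,0,0.001,0,0,0]]'
python3 - <<'E'
from h import *
save('wrist','w10')
import sp;sp.fit('w10')
E
```

```text
time: 34.65
tcp_pos: [0.5098, -0.298, 0.0594]
orientation: [[-1.0, 0.0, -0.001], [0.0, 1.0, 0.0], [0.001, 0.0, -1.0]]
force: [4.2, 2.8, 4.7]
grip_width: 0.0532
grasp_force: 48.2
time: 35.02
tcp_pos: [0.5099, -0.2981, 0.0591]
orientation: [[-1.0, 0.001, -0.001], [0.001, 1.0, 0.0], [0.001, 0.0, -1.0]]
force: [3.1, 3.2, 10.7]
grip_width: 0.0534
grasp_force: 48.6Traceback (most recent call last):
  File "<stdin>", line 3, in <module>
  File "sp.py", line 10, in fit
    cs=sorted(cs,key=len)[::-1];eo=cv2.fitEllipse(cs[0]);ei=cv2.fitEllipse(255*0+cs[1])
                                                                                 ~~^^^
IndexError: list index out of range
```

Firm contact at the expected seated height, so I release and retreat.

```bash
python3 nudge.py '[[0,0,-0.0008,0,0,0],[0,0,-0.0008,0,0,0],[0,0,-0.0008,0,0,0],[0,0,-0.0008,0,0,0],[0,0,-0.0008,0,0,0]]' 0.08; python3 nudge.py '[[0,0,-0.015,0,0,0],[0,0,-0.04,0,0,0],[0,0,-0.08,0,0,0],[0,0,-0.13,0,0,0],[0,0,-0.17,0,0,0],[0,0,-0.19,0,0,0],[0,0,-0.19,0,0,0],[0,0,-0.19,0,0,0]]'
python3 - <<'E'
from h import *
w=save('wrist','w11');save('top','top11');save('side','side11')
# compare prediction: seated spool's red ring vs. observed in each view
for n in('w11','top11','side11'):
    d=load(n);hsv=cv2.cvtColor(d['pixels'],cv2.COLOR_RGB2HSV).astype(int)
    e=proj(d,[.5102,-.2978,.079])[0]
    m=((hsv[...,0]<9)|(hsv[...,0]>172))&(hsv[...,1]>150)&(hsv[...,2]>70)
    try:
        m=blob(m,e);t=np.linspace(0,6.3,90)
        for z in(.079,.085,.073):
            q=proj(d,np.stack([.5102+.0234*np.cos(t),-.2978+.0234*np.sin(t),0*t+z],1));print(n,z,np.round([q[:,0].min(),q[:,0].max(),q[:,1].min(),q[:,1].max()],1))
        print('   obs',bb(m),m.sum())
    except Exception as x: print(n,e,x)
# stationary checks: pixel differences top0/top11
a=load('top0')['pixels'].astype(int);b=load('top11')['pixels'].astype(int)
D=(abs(a-b).sum(2)>90).astype(np.uint8);k,l,st,c=cv2.connectedComponentsWithStats(D)
print([st[i].tolist() for i in range(1,k) if st[i,4]>15])
E
```

```text
time: 35.7
tcp_pos: [0.508, -0.2982, 0.0583]
orientation: [[-1.0, 0.001, -0.004], [0.001, 1.0, 0.001], [0.004, 0.001, -1.0]]
force: [-0.1, 0.6, 0.4]
grip_width: 0.0796
grasp_force: 0.0
time: 36.7
tcp_pos: [0.5084, -0.298, 0.2479]
orientation: [[-1.0, 0.001, -0.005], [0.001, 1.0, 0.001], [0.005, 0.001, -1.0]]
force: [-0.1, -0.2, 0.3]
grip_width: 0.0797
grasp_force: 0.0
w11 0.079 [260.  311.1 165.2 214.6]
w11 0.085 [259.5 311.6 166.4 216.8]
w11 0.073 [260.5 310.6 164.  212.6]
   obs [260.5 309.5 164.5 210.5] 1036
top11 0.079 [389.1 407.8 198.7 217.4]
top11 0.085 [389.6 408.4 198.4 217.3]
top11 0.073 [388.6 407.2 199.  217.6]
   obs [388.5 406.5 204.5 216.5] 103
side11 0.079 [317.5 331.7 177.2 181.3]
side11 0.085 [317.5 331.7 175.5 179.6]
side11 0.073 [317.5 331.6 178.9 183.1]
   obs [321.5 329.5 184.5 197.5] 72
[[318, 111, 242, 309, 16638], [367, 127, 10, 8, 47], [389, 126, 6, 8, 29], [298, 128, 116, 146, 7071], [474, 188, 5, 15, 52], [482, 189, 7, 13, 45], [183, 193, 23, 23, 245], [498, 201, 4, 13, 31], [515, 202, 45, 67, 1654], [486, 204, 6, 20, 77], [179, 208, 20, 18, 205], [492, 213, 4, 12, 22], [486, 226, 4, 6, 16], [477, 228, 9, 16, 91], [286, 257, 10, 16, 54], [375, 358, 67, 62, 2737], [552, 367, 8, 17, 100]]
```

```bash
python3 nudge.py '[[0,0,0,0,0,0],[0,0,0,0,0,0]]'; python3 -c "
from rig import ctrl
print(ctrl.sign_off())"
```

```text
time: 37.1
tcp_pos: [0.5088, -0.2983, 0.2479]
orientation: [[-1.0, 0.001, -0.005], [0.001, 1.0, 0.001], [0.005, 0.001, -1.0]]
force: [0.1, 0.2, -0.4]
grip_width: 0.08
grasp_force: 0.0
the job is handed in; nothing more can be done
None
```

The job is handed in at 37.1 s: the knob stands upright on the coaster and the red-and-white spool sits fully down on the spindle; an early wrist turn ran joint 7 to its range limit (read -2.5717 against the listed -2.57), which I backed out of without contact, and no verdict was returned.

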